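Change over the labeller's power pack

ROBOT

A 6-joint arm with a two-finger parallel gripper is mounted at the origin on the work surface. World frame = base frame: x ahead of the robot, y to its left, z up, the work surface at z = 0. Lengths are in m, angles in degrees, forces in N, time in s.
With the tool pointing down it reaches from about 0.375 to 0.75 m from the base axis. Payload 9 kg.
Tool frame: the origin (TCP) lies where the fingers leave the gripper's body, on its centre line; the fingertips stand 73 mm ahead of it and the grasp point (between the pads) lies 54 mm ahead of it (robot.tip_reach is the distance from the TCP to the fingertips, in m); z points along the fingers, y is the line along which they close (so a half turn about z gives the same grasp; the last joint's range is limited). The gripper opens to 85 mm and grips with 20 to 120 N. Pads are 22 mm wide; open, the fingers measure 114 mm over their backs; the gripper's body (76 mm by 85 mm) begins 54 mm behind the grasp point. The pads swing forward as they close: fully open they stand 13 mm farther back than shut.
Start: joints at [-85.984, 5.964, 5.575, 89.605, 0, 77.527], TCP at [0.17, -0.575, 0.304] pointing down, gripper open.
Joint ranges: [-171.21, 171.21], [-48.23, 106.86], [-62.78, 66.21], [-105.2, 120.99], [-86.42, 89.51], [-180, 180]. Speed limits (degrees/s): [127.2, 127.2, 147.25, 180, 180, 180].

INTERFACE

Orientations are given as [roll, pitch, yaw] about the fixed x, y, z axes, in that order (R = Rz(yaw) Ry(pitch) Rx(roll)).
In Python, from plant import robot gives the robot as it stands. Calls block until the motion is done:
- robot.move_pose(position, orientation): joint-space move of the TCP to a pose.
- robot.line_to(position, vel=0.15, rotation=None, guard=None): straight line of the TCP; rotation=None keeps the orientation; vel is the mean speed in m/s. With guard (N) it stops when the force on the tool has changed by that much, and returns True; else False.
- robot.goto_joints(angles): joint-space move.
- robot.set_gripper(opening): finger opening in m; the grip force is fixed at half the most; returns when the fingers have stopped.
- robot.pause(seconds).
- robot.ik(position, orientation): joint angles nearest the present ones, or None.
- robot.observe(): the state.
- robot.grab_frame(name): name is "side" or "top" or "wrist"; returns the picture (480x640x3 uint8, blue, green, red); there is no depth.
- robot.get_calibration(name): a dict with "vertical_fov" (degrees; the focal length in pixels is half the picture's height over the tangent of half this angle, whatever the lens; pixels are square), "cx", "cy" (the principal point, pixels), "k1" (the pictures are not rectified: a ray, as slopes to the right and down, at radius r is drawn at 1 + k1 r^2 times it, then the intrinsics apply), "rvec" (rotation vector, rad) and "tvec" (3), from world to camera coordinates, as OpenCV has them. Camera axes: x right, y down, z forward; pixel columns grow to the right and rows downward; lengths in m; the calibration is good to about 2 mm. A picture is of the moment at which its call begins: read the wrist's pose just before it. get_calibration takes no time and is no camera call; for the wrist camera it gives the pose at the moment of the call.
A pose or a line that the arm cannot do raises robot.IKError and nothing moves.
- robot.job_done(): hands the job in; it is judged then, once.
The state is a dict: "time": time; "q": joint angles; "qvel": joint speeds; "joint_torque": joint torques, N m; "tool_pos": TCP position; "tcp_rot": TCP orientation; "ft_force": force on the tool from outside, world axes, zero at the start; "torque": the same for the moment, N m; "gripper_width": finger opening in m; "gripper_force": force on a finger pad.
Only numpy, scipy, OpenCV 4.12 (cv2) and the standard library are available. Lean on these libraries where they do the work, as an engineer would, in place of code of your own. Each camera call takes 0.05 s, during which the arm holds its last target. There are 200 camera calls.

TASK

Pull the charged yellow power pack out of the sloping bay of the grey charger, against the pull of its sprung catch. Then lower it level onto the white label dispenser so that both studs come up through its two holes and it lies flush on the deck; set it down gently rather than dropping it, let go, and leave the label roll, the egg cartons and the mug where they are.

Things in the scene. Friction and masses are not known exactly. Their poses are not given: they have to be found in the camera images.
- pack: Loose yellow power pack, 0.18 to 0.36 kg: a plate 60 (x) x 120 (y) x 12 (z) mm with a black grip block on top. Origin: centre of the plate's underside, z up out of the plate. Two through holes along z, 10.4 mm diameter, at y = -45 and +45 mm. At the start it is plugged fully into the bay, its frame equal to the bay's. It may go on the dispenser either way round.
- pack_grip (a point): Middle of the pack's black grip block, 36 mm above the pack's origin, axes as the pack's. The block is 18 (x) x 50 (y) mm and stands from 12 to 48 mm above the origin; pinch it across its 18 mm (x).
- plug_tip (a point): Lower end of the pack's steel plug blade, 24 mm under the pack's origin; the blade is 10 (x) x 24 (y) mm.
- bay: The charger's sloping face (fixed), 120 (x) x 140 (y) mm. Origin: centre of the face, at the socket's mouth; z is the outward normal, leaning 30 degrees from vertical to the charger's front (-x); x runs up the slope, y is level. The socket is a 12 x 26 mm hole, 28 mm deep, along -z. Sprung rollers hold the blade: the pull along +z peaks near 15 N 2 to 3 mm out and is over by 6 mm; clear after 24 mm.
- charger: The grey charger (fixed), 170 (x) x 140 (y) mm in plan; origin at table level under its middle, front towards its own -x, which faces away from the robot. Its highest edge, at the back of the sloping face, is 128 mm above the table; the bay's origin is at (-5, 0, 98) mm in this frame. Nothing stands above it.
- labeller: The white label dispenser (fixed): a block 150 (x) x 160 (y) x 55 (z) mm, origin at table level under the middle of its level deck, front (-x) away from the robot. Behind the deck a roll of labels between green cheeks reaches from x = +70 to +160 mm and is 78 mm high.
- deck (a point): Centre of the dispenser's level deck, 55 mm above the table, axes as the dispenser's. Steel studs stand on it at y = -45 and +45 mm: 8 mm diameter for 10 mm, then tapering to 3 mm at 16 mm. Centred between them is a well 22 (x) x 36 (y) mm, 32 mm deep, that takes the plug blade. When the pack is home its origin is at this point and the plate lies on the deck.
- label_roll: Bystander: loose roll of labels standing on end, 70 mm diameter, 40 mm high, white with a green band; origin at the centre of its underside.
- egg_cartons: Bystander: loose stack of grey pulp egg cartons, 100 x 150 x 82 mm; origin at the centre of its underside.
- mug: Bystander: loose blue mug, 80 mm diameter, 90 mm high, with a handle on its +y side; origin at the centre of its underside.
Not all that is in view belongs to the job. Several things have the shape of the pack; the one meant has the colours described above.

How it is judged (in metres and radians):
On the way:
1. The pack is drawn out of the socket, its blade clear of the face (z of pack in the frame of bay above 0.026 m), for 0.1 s.
At the end, for the whole second after the job is handed in: The pack rests on the deck, studs in both holes: underside within 2.5 mm of the deck, centre within 4 mm of its centre, level within 0.04 rad, turned within 0.1 rad (either way round), at rest and let go. Label roll, cartons and mug are within 20 mm of their starts (z of pack in the frame of deck between -0.0025 and 0.0025 m and horizontal distance between pack and deck below 0.004 m and angle between the z axis of pack and the z axis of deck, either way round below 0.04 rad and angle between pack's own z axis and vertical below 0.1 rad and angle between the y axis of pack and the y axis of deck, either way round below 0.1 rad and linear speed of pack below 0.02 m/s and distance of each of label_roll, egg_cartons, mug from where it was at the start of the episode below 0.02 m); the robot touches nothing.
It fails at once if The pack is dropped onto the dispenser (faster than 0.3 m/s within 25 mm of its seat) (distance between pack and deck below 0.025 m and linear speed of pack above 0.3 m/s).
It fails at once if The label roll is moved by more than 20 mm (distance of label_roll from where it was at the start of the episode above 0.02 m).
It fails at once if The egg cartons are moved by more than 20 mm (distance of egg_cartons from where it was at the start of the episode above 0.02 m).
It fails at once if The mug is moved by more than 20 mm (distance of mug from where it was at the start of the episode above 0.02 m).
It also fails if it takes over 45 s, if anything falls off the work surface, if the arm or the gripper's body presses on something with over 40 N, if the wrist force passes 120 N, or if a joint passes its speed limit or range.

## Working session

There is one attempt and no reset: what is moved stays moved. The work goes in short steps, each a Python script; the robot and the scene stay as the last script left them, time stands still between calls to the robot, and variables do not carry over. Pictures are saved under pics/ and viewed, at most 10 in all, crops included, and the job is handed in when it is done.

```bash
ls; mkdir -p pics
python3 - <<'E'
from plant import robot
import cv2
for n in("top","side"):
    cv2.imwrite(f"pics/{n}0.png",robot.grab_frame(n)); print(n,robot.get_calibration(n))
cv2.imwrite("pics/wrist0.png",robot.grab_frame("wrist"));print(robot.get_calibration("wrist"))
o=robot.observe();print(o)
E
```

```text
pics
top {'vertical_fov': 51.22900595690786, 'cx': 327.7101285396279, 'cy': 230.15548528529067, 'k1': -0.10752003785128027, 'rvec': array([ 2.1783509 , -2.11073831,  0.17043476]), 'tvec': array([0.00197998, 0.62487228, 1.19817574])}
side {'vertical_fov': 47.07446235803377, 'cx': 322.3661578508366, 'cy': 241.2248414208974, 'k1': 0.013273483073736294, 'rvec': array([ 0.29070037, -2.66228224,  1.41476233]), 'tvec': array([0.58887098, 0.17255112, 1.60693909])}
{'vertical_fov': 61.320954497293435, 'cx': 311.3351079262611, 'cy': 240.32110096377525, 'k1': 0.02928778127504467, 'rvec': array([-2.32873105,  1.73787988,  0.24655226]), 'tvec': array([-0.59767427, -0.03543306,  0.37690544])}
{'time': 0.15, 'q': array([-8.59858417e+01,  5.99172487e+00,  5.53916044e+00,  8.96072628e+01,
        4.14176253e-04,  7.75269958e+01]), 'qvel': array([-0.06334514, -0.21217196,  0.04786038,  0.08651672, -0.03273556,
       -0.00774002]), 'joint_torque': array([ 2.89739299e-03, -5.57354343e+01,  5.04008281e+01,  1.24078561e-02,
       -2.60687148e-04, -2.77266952e-05]), 'tool_pos': array([ 0.17028055, -0.57513472,  0.30330899]), 'tcp_rot': array([-1.79941674e+02, -1.33258689e-02,  1.64871555e+01]), 'ft_force': array([ 0.53946516,  0.5946134 , -0.67670607]), 'torque': array([ 0.00996414, -0.02848497, -0.04404466]), 'gripper_force': 0.0, 'gripper_width': 0.08515960618443266}
```

View pics/top0.png

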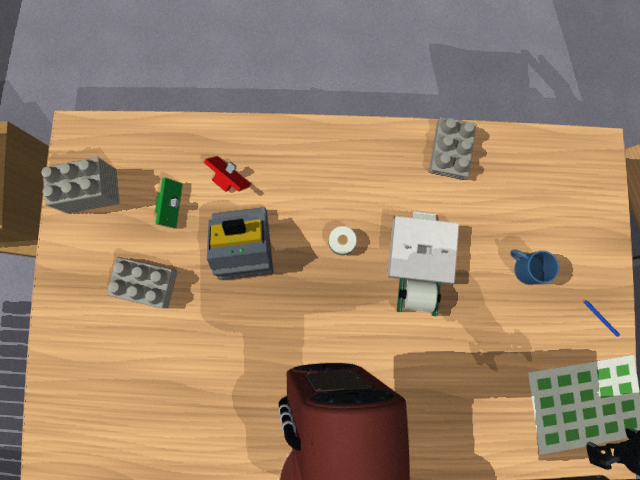

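View pics/side0.png

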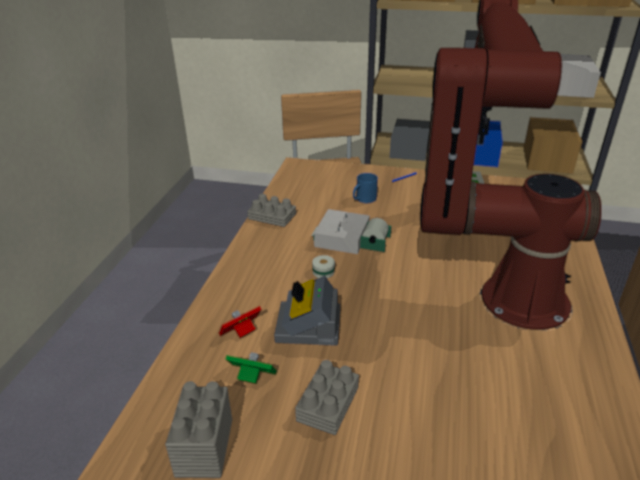

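Three things share the pack's shape. In the top view, red is at (228,174) and green at (169,203), both loose on the table. Yellow with the black grip is at (236,232), plugged into the grey charger, and it fits the description. The labeller is at (424,250), the label roll at (342,240) and the mug at (537,267). I'll confirm with an enlarged crop.

```bash
cat > h.py <<'E'
import numpy as np,cv2
from scipy.spatial.transform import Rotation as Ro
def cam(c):
    f=240/np.tan(np.radians(c["vertical_fov"]/2)); return f,Ro.from_rotvec(np.ravel(c["rvec"])).as_matrix(),np.ravel(c["tvec"])
def proj(c,P):
    f,R,t=cam(c);p=np.atleast_2d(P)@R.T+t;s=p[:,:2]/p[:,2:];r2=(s**2).sum(1,keepdims=True)
    return s*(1+c["k1"]*r2)*f+[c["cx"],c["cy"]]
def ray(c,uv):
    f,R,t=cam(c);d=(np.array(uv,float)-[c["cx"],c["cy"]])/f;s=d.copy()
    for _ in range(20): s=d/(1+c["k1"]*(s@s))
    return -R.T@t,R.T@np.array([s[0],s[1],1])
def onz(c,uv,z):
    o,d=ray(c,uv);return o+d*(z-o[2])/d[2]
E
python3 - <<'E'
from plant import robot
from h import *
im=cv2.imread("pics/top0.png");s=cv2.imread("pics/side0.png")
a=cv2.resize(im[195:295,195:285],(400,444),interpolation=cv2.INTER_CUBIC)
b=cv2.resize(s[265:355,260:350],(400,400),interpolation=cv2.INTER_CUBIC)
o=np.zeros((444,800,3),np.uint8);o[:,:400]=a;o[:400,400:]=b
cv2.imwrite("pics/crop1.png",o)
c=robot.get_calibration("top")
for n,uv,z in[("ch",(240,243),.1),("grip",(234,226),.13),("lab",(424,250),.055),("roll",(342,240),.04),("mug",(540,267),.09)]:print(n,onz(c,uv,z))
for n in("top","side","wrist"):
    o,d=ray(robot.get_calibration(n),(320,240));print(n,o,d)
print(robot.observe()["tool_pos"])
E
```

```text
ch [0.57885254 0.22941586 0.1       ]
grip [0.61460787 0.24058165 0.13      ]
lab [ 0.58140462 -0.21788658  0.055     ]
roll [ 0.60196944 -0.01479813  0.04      ]
mug [ 0.54389089 -0.49769726  0.09      ]
top [0.43502501 0.02616463 1.27912589] [ 0.13217385  0.01116621 -0.99147841]
side [0.29170661 1.3336461  1.0464662 ] [ 0.19272987 -0.80800135 -0.55678756]
wrist [ 0.23790511 -0.55287475  0.37183116] [-0.25971198 -0.09930388 -0.96080546]
[ 0.17028055 -0.57513472  0.30330899]
```

View pics/crop1.png

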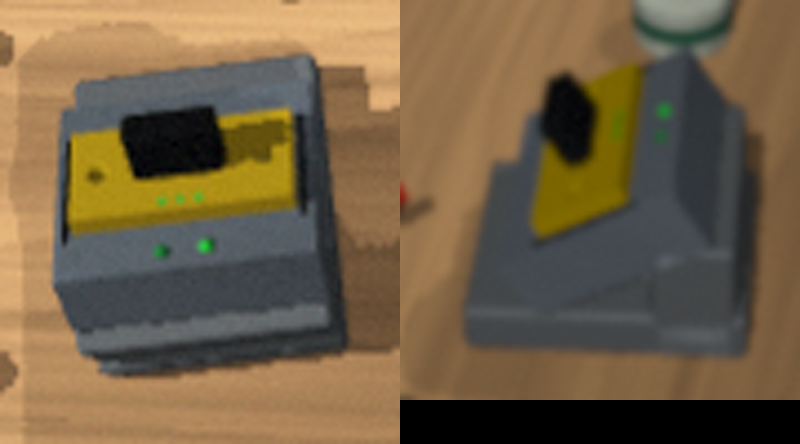

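Confirmed: the yellow pack with the black grip is in the grey charger. Grip centre is at crop (172,142), and the plate's lower edge runs (68,234)–(300,207). Next I'll take closer looks with the wrist camera.

```bash
cat >> h.py <<'E'
def bayR(yaw): # charger yaw deg -> bay rotation
    return Ro.from_euler('z',yaw,degrees=True)*Ro.from_euler('y',-30,degrees=True)
def toolrot(B,flip): # tool z=-B z, tool y=+-B x
    M=B.as_matrix();s=-1 if flip else 1
    y=s*M[:,0];z=-M[:,2];return Ro.from_matrix(np.c_[np.cross(y,z),y,z])
def eul(R): return R.as_euler('xyz',degrees=True)
E
python3 - <<'E'
from plant import robot
from h import *
c=robot.get_calibration("top")
a,b=[onz(c,(195+u/4.444,195+v/4.444),.08) for u,v in((68,234),(300,207))]
yw=np.degrees(np.arctan2(*(b-a)[1::-1]))-90;print(a,b,"charger yaw",yw)
e=[onz(c,p,.055) for p in((388,276),(456,284))];d=e[1]-e[0];print("lab yaw",np.degrees(np.arctan2(d[1],d[0]))-90,e)
cw=robot.get_calibration("wrist");o=robot.observe()
Rt=Ro.from_euler('xyz',o["tcp_rot"],degrees=True)
C,dd=ray(cw,(cw["cx"],cw["cy"]));print("cam in tool",Rt.inv().apply(C-o["tool_pos"]),Rt.inv().apply(dd))
g=np.array([.6146,.2406,.13])
B=bayR(yw)
for fl in(0,1):
  R=toolrot(B,fl);n=B.as_matrix()[:,2]
  for h in(.054,.1,.15,.2,.25):print(fl,h,n.round(2),robot.ik(g+h*n,eul(R)))
  R2=toolrot(Ro.from_euler('z',173,degrees=True),fl)
  for h in(.054,.15,.25):print('lab',fl,h,robot.ik(np.array([.58,-.218,.091+h]),eul(R2)))
E
```

```text
[0.5675538 0.3045321 0.08     ] [0.58654005 0.17845229 0.08      ] charger yaw -171.43622555649256
lab yaw -185.09519880245927 [array([ 0.51462614, -0.12933856,  0.055     ]), array([ 0.49960306, -0.29782839,  0.055     ])]
cam in tool [ 0.07117739 -0.00222257 -0.06850339] [-0.2782183   0.00109005  0.96051725]
0 0.054 [0.49 0.07 0.87] None
0 0.1 [0.49 0.07 0.87] None
0 0.15 [0.49 0.07 0.87] None
0 0.2 [0.49 0.07 0.87] None
0 0.25 [0.49 0.07 0.87] None
lab 0 0.054 [ -32.67257244   11.14685028   -5.34473099   73.50841873    0.
 -115.67257244]
lab 0 0.15 [ -32.67257244    9.19395244    2.53214364   83.33819121    0.
 -115.67257244]
lab 0 0.25 [ -32.67257244   10.20021706   14.04677951   93.84656244    0.
 -115.67257244]
1 0.054 [0.49 0.07 0.87] None
1 0.1 [0.49 0.07 0.87] None
1 0.15 [0.49 0.07 0.87] None
1 0.2 [0.49 0.07 0.87] None
1 0.25 [0.49 0.07 0.87] None
lab 1 0.054 [-32.67257244  11.14685028  -5.34473099  73.50841873   0.
  64.32742756]
lab 1 0.15 [-32.67257244   9.19395244   2.53214364  83.33819121   0.
  64.32742756]
lab 1 0.25 [-32.67257244  10.20021706  14.04677951  93.84656244   0.
  64.32742756]
```

```bash
cat >> h.py <<'E'
def tilt(B,a,flip): # tool rotated by a deg about pack x
    return toolrot(B*Ro.from_euler('x',a,degrees=True),flip)
E
python3 - <<'E'
from plant import robot
from h import *
g=np.array([.6146,.2406,.13]);B=bayR(-171.4);n=B.as_matrix()[:,2];L=Ro.from_euler('z',175,degrees=True)
for L_,lab in((L,175),(L*Ro.from_euler('z',180,degrees=True),-5)):pass
for a in range(-90,91,10):
 for fl in(0,1):
  R=tilt(B,a,fl);z=R.as_matrix()[:,2]
  r=[robot.ik(g-z*.054+h*n,eul(R)) for h in(0,.03,.06,.1)]
  ap=robot.ik(g-z*.154,eul(R))
  if r[0] is not None: 
   ll=[]
   for k in(0,180):
    Q=tilt(Ro.from_euler('z',175+k,degrees=True),a,fl);zz=Q.as_matrix()[:,2]
    ll.append([robot.ik(np.array([.58,-.218,.091+h])-zz*.054,eul(Q)) is not None for h in(0,.05,.15)])
   print(a,fl,z.round(2),r[0].round(0),[x is not None for x in r],ap is not None,ll)
E
```

```text
-60 0 [-0.38  0.82 -0.43] [ -10.   57.   37.  120.   48. -114.] [True, False, False, False] False [[True, False, False], [True, True, True]]
-60 1 [-0.38  0.82 -0.43] [-10.  57.  37. 120.  48.  66.] [True, False, False, False] False [[True, False, False], [True, True, True]]
-50 0 [-0.43  0.71 -0.56] [  -7.   55.   41.  118.   41. -108.] [True, False, False, False] False [[True, True, False], [True, True, True]]
-50 1 [-0.43  0.71 -0.56] [ -7.  55.  41. 118.  41.  72.] [True, False, False, False] False [[True, True, False], [True, True, True]]
-40 0 [-0.47  0.58 -0.66] [  -4.   56.   45.  117.   33. -103.] [True, False, False, False] False [[True, True, True], [True, True, True]]
-40 1 [-0.47  0.58 -0.66] [ -4.  56.  45. 117.  33.  77.] [True, False, False, False] False [[True, True, True], [True, True, True]]
-30 0 [-0.5   0.43 -0.75] [ -1.  57.  50. 117.  25. -99.] [True, False, False, False] False [[True, True, True], [True, True, True]]
-30 1 [-0.5   0.43 -0.75] [ -1.  57.  50. 117.  25.  81.] [True, False, False, False] False [[True, True, True], [True, True, True]]
-20 0 [-0.52  0.27 -0.81] [  3.  59.  55. 118.  17. -95.] [True, False, False, False] False [[True, True, True], [True, True, True]]
-20 1 [-0.52  0.27 -0.81] [  3.  59.  55. 118.  17.  85.] [True, False, False, False] False [[True, True, True], [True, True, True]]
-10 0 [-0.51  0.1  -0.85] [  6.  62.  61. 120.   9. -92.] [True, False, False, False] False [[True, True, True], [True, True, True]]
-10 1 [-0.51  0.1  -0.85] [  6.  62.  61. 120.   9.  88.] [True, False, False, False] False [[True, True, True], [True, True, True]]
```

Pinching across x leaves joint 4 at its limit for the pull. Pinching the block across its 50 mm (level y) leaves the tool's pitch free, so I'll check that.

```bash
cat >> h.py <<'E'
def ypinch(B,t,flip): # tool y=+-pack y; tool pitched by t deg about pack y from pack -z
    M=(B*Ro.from_euler('y',t,degrees=True)).as_matrix();s=-1 if flip else 1
    y=s*M[:,1];z=-M[:,2];return Ro.from_matrix(np.c_[np.cross(y,z),y,z])
E
python3 - <<'E'
from plant import robot
from h import *
g=np.array([.6146,.2406,.13]);B=bayR(-171.4);n=B.as_matrix()[:,2];L=Ro.from_euler('z',175,degrees=True)
for t in (0,5,10,15,20,25,30):
 for fl in(0,1):
  R=ypinch(B,t,fl);z=R.as_matrix()[:,2]
  r=[robot.ik(g-z*.054+h*n,eul(R)) for h in(0,.03,.06,.1)]
  ap=[robot.ik(g-z*h,eul(R)) is not None for h in(.1,.154,.2,.25)]
  Q=ypinch(L,t,fl);zz=Q.as_matrix()[:,2]
  ll=[robot.ik(np.array([.58,-.218,.091+h])-zz*.054,eul(Q)) for h in(0,.05,.15)]
  print(t,fl,z.round(2),None if r[0] is None else r[0].round(0),[x is not None for x in r],ap,[x is not None for x in ll],None if ll[0] is None else ll[0].round())
E
```

```text
0 0 [-0.49 -0.07 -0.87] None [False, False, False, False] [False, False, False, False] [True, True, True] [-33.  11.  -5.  74.   0. 152.]
0 1 [-0.49 -0.07 -0.87] None [False, False, False, False] [False, False, False, False] [True, True, True] [-33.  11.  -5.  74.   0. -28.]
5 0 [-0.42 -0.06 -0.91] [  10.   54.   52.  112.    1. -179.] [True, True, False, False] [False, False, False, False] [True, True, True] [-34.   5. -12.  68.   2. 151.]
5 1 [-0.42 -0.06 -0.91] [ 10.  54.  52. 112.   1.   1.] [True, True, False, False] [False, False, False, False] [True, True, True] [-34.   5. -12.  68.   2. -29.]
10 0 [-0.34 -0.05 -0.94] [  10.   45.   40.  105.    0. -179.] [True, True, True, False] [True, False, False, False] [True, True, True] [-35.  -0. -18.  64.   5. 150.]
10 1 [-0.34 -0.05 -0.94] [ 10.  45.  40. 105.   0.   1.] [True, True, True, False] [True, False, False, False] [True, True, True] [-35.  -0. -18.  64.   5. -30.]
15 0 [-0.26 -0.04 -0.97] [  10.   37.   30.   98.    0. -179.] [True, True, True, True] [True, True, False, False] [True, True, True] [-36.  -6. -24.  59.   8. 15
[... 393 characters left out ...]
rue] [True, True, True, True] [True, True, True] [-38. -11. -30.  54.  11. -31.]
25 0 [-0.09 -0.01 -1.  ] [  10.   23.   13.   85.    0. -179.] [True, True, True, True] [True, True, True, True] [True, True, True] [-39. -17. -36.  49.  14. 148.]
25 1 [-0.09 -0.01 -1.  ] [10. 23. 13. 85.  0.  1.] [True, True, True, True] [True, True, True, True] [True, True, True] [-39. -17. -36.  49.  14. -32.]
30 0 [ 0. -0. -1.] [  10.   17.    6.   78.    0. -179.] [True, True, True, True] [True, True, True, True] [True, True, True] [-41. -22. -42.  45.  17. 148.]
30 1 [ 0. -0. -1.] [10. 17.  6. 78.  0.  1.] [True, True, True, True] [True, True, True, True] [True, True, True] [-41. -22. -42.  45.  17. -32.]
```

Run:
```python
from plant import robot
from h import *
import json
out=[]
cal={}
for n,p,yaw in(("lab",(.56,-.218,.30),175),("chg",(.60,.24,.36),-171.4)):
    robot.move_pose(list(p),eul(ypinch(Ro.from_euler('z',yaw,degrees=True),0,1)).tolist());robot.pause(.3)
    c=robot.get_calibration("wrist");im=robot.grab_frame("wrist")
    cv2.imwrite(f"pics/w_{n}.png",im);cal[n]={k:np.ravel(v).tolist() if np.ndim(v) else float(v) for k,v in c.items()}
json.dump(cal,open("cal.json","w"));print(robot.observe()["time"])
```

```text
4.45
```

View pics/w_lab.png

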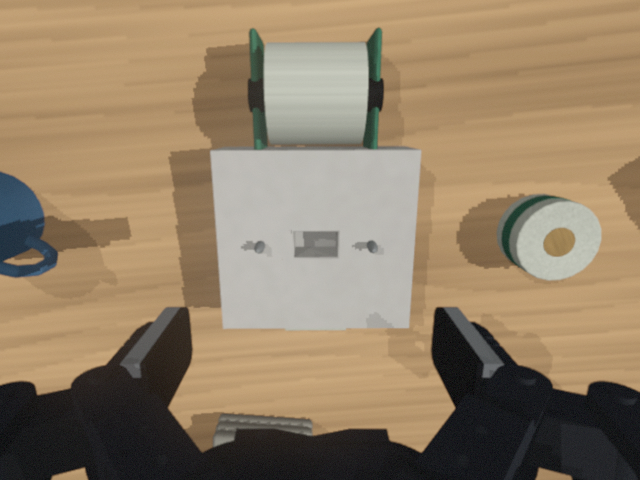

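View pics/w_chg.png

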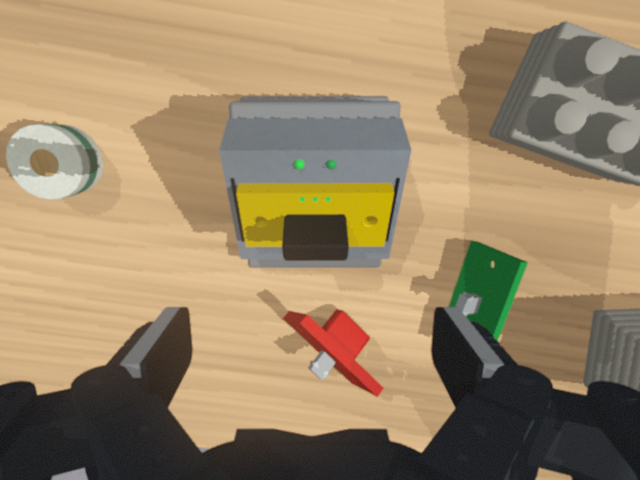

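Wrist views. Labeller: deck corners (211,151), (420,151), (412,328), (222,328); studs (259,247) and (372,246); well (293–339, 231–257). Charger: yellow plate about (236–393, 184–247), grip (283–348, 215–259). I'll enlarge both for precise corners.

Run:
```python
from h import *
a=cv2.imread("pics/w_chg.png")[140:270,215:415];b=cv2.imread("pics/w_lab.png")[220:270,230:400]
A=cv2.resize((255*(a/255.)**.6).astype(np.uint8),(700,455),interpolation=cv2.INTER_CUBIC)
Bm=cv2.resize(b,(476,140),interpolation=cv2.INTER_CUBIC)
o=np.zeros((600,700,3),np.uint8);o[:455]=A;o[457:597,:476]=Bm;cv2.imwrite("pics/crop2.png",o)
```

```text
(no output)
```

View pics/crop2.png

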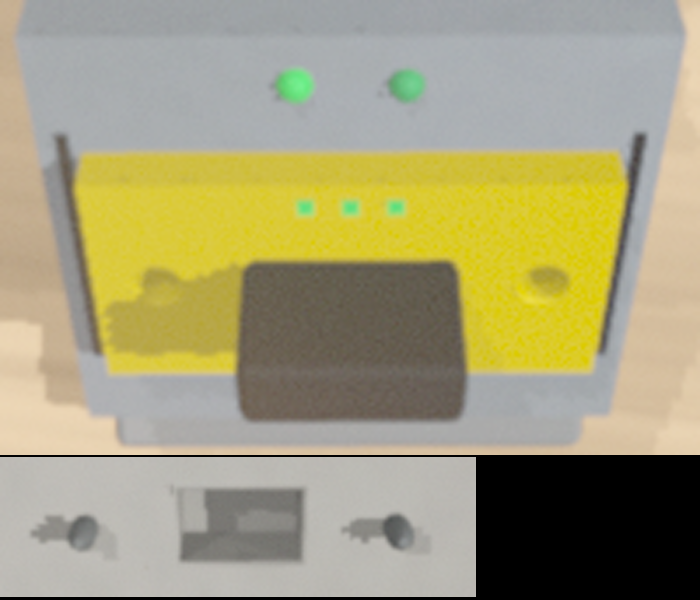

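```bash
cat > fit.py <<'E'
from h import *
import json
from scipy.optimize import least_squares
cal=json.load(open("cal.json"))
S=lambda p,k,o:np.array(p)/k+o
def fit(c,P,uv,pose,x0):
    f=lambda v:(proj(c,pose(v).apply(P)+off(v))-uv).ravel()
    return f
mm=.001
Pc=np.array([(30,60,12),(30,-60,12),(-30,-60,12),(-30,60,12),(30,60,0),(30,-60,0),(9,25,12),(9,-25,12),(9,25,48),(9,-25,48),(-9,25,48),(-9,-25,48),(60,70,0),(60,-70,0)])*mm
Uc=S([(75,184),(627,182),(594,373),(107,373),(82,152),(620,152),(245,263),(457,263),(240,372),(464,372),(240,420),(464,420),(20,38),(683,38)],3.5,[215,140])
def bay(v): # x,y,yaw of charger -> bay R, origin
    return bayR(v[2]),np.array([v[0],v[1],0])+Ro.from_euler('z',v[2],degrees=True).apply([-.005,0,.098])
def deck(v): return Ro.from_euler('z',v[2],degrees=True),np.array([v[0],v[1],.055])
Pd=np.array([(11,18,0),(11,-18,0),(-11,-18,0),(-11,18,0),(75,80,0),(75,-80,0),(-75,-80,0),(-75,80,0)])*mm
Ud=np.vstack([S(np.array([(178,488),(303,488),(302,560),(180,560)])-[0,457],2.8,[230,220]),[(211,151),(420,151),(412,328),(222,328)]])
def run(c,P,U,fr,x0):
    f=lambda v:(proj(c,fr(v)[0].apply(P)+fr(v)[1])-U).ravel()
    r=least_squares(f,x0,x_scale=[.01,.01,1],loss="soft_l1");return r.x,f(r.x).reshape(-1,2)
if __name__=="__main__":
    v,e=run(cal["chg"],Pc,Uc,bay,[.58,.23,-171]);print(v,bay(v)[1]);print(e.round(1).tolist())
    w,e=run(cal["lab"],Pd,Ud,deck,[.58,-.218,175]);print(w);print(e.round(1).tolist())
    print(proj(cal["lab"],deck(w)[0].apply([[0,.045,.016],[0,-.045,.016]])+deck(w)[1]))
    json.dump([v.tolist(),w.tolist()],open("fit.json","w"))
E
python3 fit.py
```

```text
[   0.59496341    0.24385767 -171.32171128] [0.59990617 0.2446121  0.098     ]
[[-0.2, 0.5], [0.5, 0.8], [-0.3, 0.3], [0.1, 0.4], [-0.2, -0.3], [0.3, -0.5], [-1.2, -1.6], [1.1, -1.7], [-2.0, 0.3], [2.1, 0.3], [-0.8, 2.6], [0.5, 2.6], [-1.9, -0.7], [2.2, -1.0]]
[  0.58363968  -0.21463961 175.20040351]
[[-0.1, 0.3], [0.3, 0.2], [0.2, 0.6], [-0.3, 0.7], [-1.0, -1.3], [2.1, -2.1], [-2.6, 0.0], [0.8, 0.5]]
[[257.79016191 250.65423172]
 [374.67365477 250.28964384]]
```

```bash
cat >> h.py <<'E'
T=17;GZ=.038
def toolpose(B,o,back=0.,gz=GZ): # TCP for pack pose
    R=ypinch(B,T,1);return o+B.apply([0,0,gz])-R.as_matrix()[:,2]*(.054+back),eul(R).tolist()
E
python3 - <<'E'
from plant import robot
from fit import *
from h import *
v,w=json.load(open("fit.json"));B,o=bay(v);n=B.as_matrix()[:,2]
p,e=toolpose(B,o,.09);robot.move_pose(p.tolist(),e)
p,e=toolpose(B,o);print(robot.line_to(p.tolist(),vel=.08,guard=12))
robot.set_gripper(.03);s=robot.observe();print(s["ft_force"],s["gripper_width"],s["gripper_force"],s["tool_pos"]-p)
cv2.imwrite("pics/grasp.png",robot.grab_frame("wrist"))
p2=p+.034*n
robot.line_to(p2.tolist(),vel=.03);s=robot.observe();print(s["time"],s["ft_force"],s["gripper_width"],s["gripper_force"],s["tool_pos"]-p2)
im=np.hstack([cv2.resize(robot.grab_frame("wrist"),(400,300)),cv2.resize(robot.grab_frame("side")[200:360,220:433],(400,300))])
cv2.imwrite("pics/pulled.png",im)
E
```

```text
False
[ 2.14346971 -4.8075854   3.05949381] 0.0487743021078853 64.44278597831726 [ 0.00071993 -0.00102344  0.00065887]
8.1333 [-0.41145499  0.04544639 -1.42000311] 0.048990632158961024 66.25887393951416 [-1.61010988e-04  4.88056741e-05 -1.96653332e-04]
```

View pics/pulled.png

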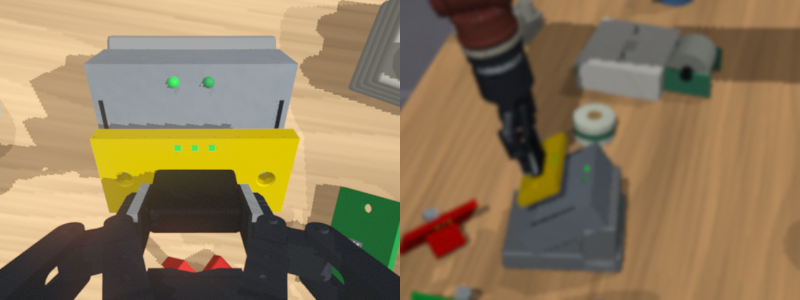

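The pack is out: the plate stands clear of the face in both views, the grip is held at 49 mm, and the plate's upslope corners are at about (92,137) and (298,137). Next I'll carry it above the deck and check its pose in the hand.

Run:
```python
from plant import robot
from fit import *
from h import *
v,w=json.load(open("fit.json"));B,o=bay(v);n=B.as_matrix()[:,2];D,d=deck(w)
robot.pause(.15)
p,e=toolpose(B,o+.04*n+[-.01,0,.06]);robot.line_to(p.tolist(),vel=.12)
p,e=toolpose(D,d+[0,0,.1]);robot.move_pose(p.tolist(),e);robot.pause(.4)
s=robot.observe();print(s["time"],s["ft_force"],s["gripper_width"],s["tool_pos"]-p)
c=robot.get_calibration("wrist");im=robot.grab_frame("wrist");cv2.imwrite("pics/held.png",im)
json.dump({k:np.ravel(x).tolist() if np.ndim(x) else float(x) for k,x in c.items()}|{"tp":s["tool_pos"].tolist(),"tr":s["tcp_rot"].tolist()},open("held.json","w"))
P=Pc[:10];print(proj(c,D.apply(P)+d+[0,0,.1]).round(1).tolist())
cv2.imwrite("pics/held_c.png",cv2.resize(im[180:400,120:500],(760,440),interpolation=cv2.INTER_CUBIC))
```

```text
11.1917 [ 0.51987891  0.5136898  -2.38254376] 0.048660556102190625 [ 1.38197558e-04  2.00007877e-04 -4.36863345e-05]
[[133.4, 225.5], [475.1, 226.0], [444.4, 345.1], [166.4, 344.7], [145.2, 209.0], [464.3, 209.5], [239.2, 273.0], [370.4, 273.2], [221.3, 345.3], [384.8, 345.5]]
```

View pics/held_c.png

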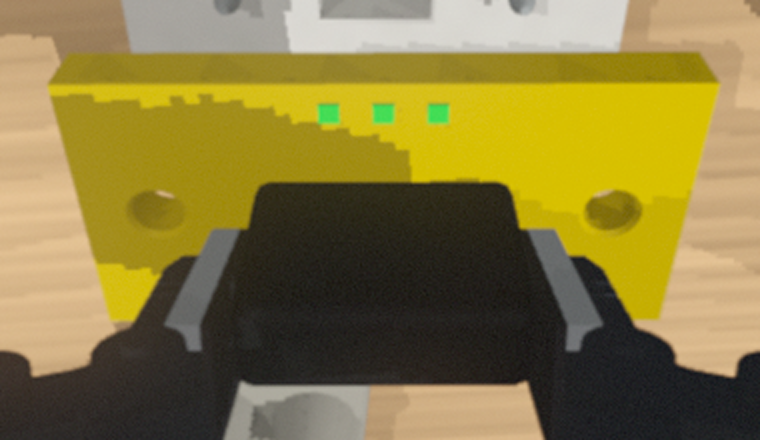

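The held pack's plate corners are at full-image (145,222), (479,221), (449,340) and (175,340). That is a few mm off the prediction, in the same direction as a camera or hand offset. I'll fit the pack's pose, and the deck again from this same picture.

```bash
cat > held.py <<'E'
from fit import *
v,w=json.load(open("fit.json"));D,d=deck(w);c=json.load(open("held.json"))
U=S([(50,85),(718,83),(659,320),(110,320),(70,53),(697,53)],2,[120,180])
def fr(x): return D*Ro.from_rotvec(x[3:]),d+[0,0,.1]+D.apply(x[:3])
f=lambda x:(proj(c,fr(x)[0].apply(Pc[:6])+fr(x)[1])-U).ravel()
r=least_squares(f,np.zeros(6),x_scale=[.01]*3+[.1]*3)
if __name__=="__main__":
    print("pack offset mm",(r.x[:3]*1e3).round(2),"rot deg",np.degrees(r.x[3:]).round(2),"res",f(r.x).round(1))
    im=cv2.imread("pics/held.png")
    g=cv2.cvtColor(im,cv2.COLOR_BGR2GRAY)
    pr=proj(c,D.apply(Pd[:4])+d);print("well pred",pr.round(1).tolist())
    print(proj(c,D.apply([[0,.045,.016],[0,-.045,.016],[0,.045,0],[0,-.045,0]])+d).round(1).tolist())
    cr=im[130:206,210:410];cv2.imwrite("pics/held_d.png",cv2.resize(cr,(800,304),interpolation=cv2.INTER_CUBIC))
E
python3 held.py
```

```text
pack offset mm [-0.47 -2.72 -3.17] rot deg [-0.09  0.19  0.25] res [-0.5 -0.2  0.3  0.3 -0.5  0.2  0.4  0.3  0.4  0.  -0.1 -0.5]
well pred [[277.9, 157.6], [337.0, 157.7], [335.7, 190.4], [279.4, 190.3]]
[[231.1, 185.3], [383.4, 185.6], [235.4, 174.2], [379.6, 174.4]]
```

View pics/held_d.png

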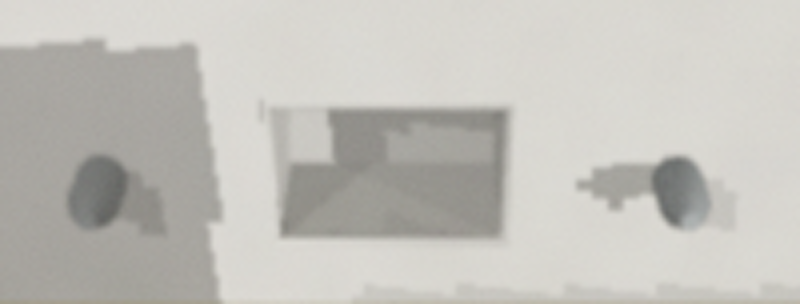

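The well is at full-image (277.5–337.8, 156.8–189.5) and the stud tips at about (232,185) and (382,186), within 1 px of prediction, so the deck pose holds. The held pack sits (-0.5, -2.7, -3.2) mm off in the same camera, so I'll shift by that and go down guarded.

Run:
```python
from plant import robot
from held import *
off=D.apply([-r.x[0],-r.x[1],0])
tgt=lambda h:toolpose(D,d+off+[0,0,h])[0].tolist()
robot.line_to(tgt(.1),vel=.05)
robot.line_to(tgt(.032),vel=.08);robot.pause(.2)
hit=robot.line_to(tgt(-.005),vel=.02,guard=7)
s=robot.observe();h=s["tool_pos"]-np.array(tgt(0))
print(hit,s["time"],"height mm",(h*1e3).round(2),s["ft_force"],s["torque"],s["gripper_width"])
im=np.hstack([cv2.resize(robot.grab_frame("wrist"),(400,300)),cv2.resize(robot.grab_frame("side")[190:270,290:397],(400,300),interpolation=cv2.INTER_CUBIC)])
cv2.imwrite("pics/placed.png",im)
```

```text
True 14.0833 height mm [ 0.23 -0.07  1.05] [-1.16576115 -0.38294152  4.39568616] [-0.18440637  0.11303329 -0.02753564] 0.04898779801861967
```

Run:
```python
from plant import robot
from held import *
off=D.apply([-r.x[0],-r.x[1],0])
tgt=lambda h:toolpose(D,d+off+[0,0,h])[0].tolist()
hit=robot.line_to(tgt(-.003),vel=.01,guard=10)
s=robot.observe();print(hit,((s["tool_pos"]-np.array(tgt(0)))*1e3).round(2),s["ft_force"],s["torque"])
robot.set_gripper(.066);robot.pause(.2)
s=robot.observe();print(s["ft_force"],s["gripper_width"])
P,e=toolpose(D,d+off,.09);robot.line_to(P.tolist(),vel=.1)
P=np.array([.56,-.218,.30]);robot.move_pose(P.tolist(),eul(ypinch(Ro.from_euler('z',175,degrees=True),0,1)).tolist());robot.pause(.3)
c=robot.get_calibration("wrist");im=robot.grab_frame("wrist");cv2.imwrite("pics/fin.png",im)
json.dump({k:np.ravel(x).tolist() if np.ndim(x) else float(x) for k,x in c.items()},open("fin.json","w"))
print(robot.observe()["time"],proj(c,D.apply(Pc[:6])+d).round(1).tolist())
cr=im[140:340,200:430]
cv2.imwrite("pics/fin_c.png",cv2.resize(cr,(690,600),interpolation=cv2.INTER_CUBIC))
```

```text
True [ 0.24 -0.04  1.  ] [-2.32949549  1.33622715  5.03916687] [-0.09290963  0.33937072 -0.03681435]
[-0.19434043 -0.41285265 -0.51953022] 0.0658939935378232
16.9333 [[236.3, 212.0], [394.6, 211.5], [390.6, 285.2], [240.4, 285.5], [239.0, 208.8], [391.6, 208.3]]
```

View pics/fin_c.png

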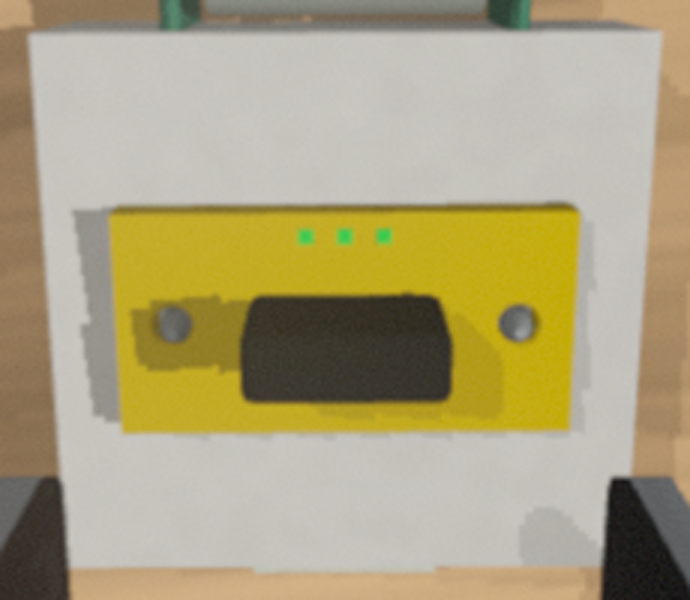

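Both studs show through the holes at crop (173,324) and (518,323). The plate corners, full-image (237,210), (393,210), (390,284) and (241,284), match the seated prediction within 2 px and don't look raised. Handing in.

```bash
python3 -c "
from plant import robot
print(robot.job_done())"
```

```text
the job is handed in; nothing more can be done
None
```

The yellow power pack is out of the charger and lies on the dispenser deck, released, with both studs up through its holes. I handed the job in after about 17 s of robot time; no verdict came back, and I gripped the block across its 50 mm instead of its 18 mm because the arm could not reach the pull otherwise.

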